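Gauge the post sleeves and sort them

ROBOT

A 7-joint arm with a two-finger parallel gripper is mounted at the origin on the work surface. World frame = base frame: x ahead of the robot, y to its left, z up, the work surface at z = 0. Lengths are in m, angles in rad, forces in N, time in s.
With the tool pointing down it reaches from about 0.425 to 1.025 m from the base axis. Payload 3.6 kg.
Tool frame: the origin (TCP) lies midway between the tips of the shut fingers; the grasp point (between the pads) lies 19 mm behind it; z points along the fingers, y is the direction in which the jaws open and shut (so a half turn about z gives the same grasp; the last joint's range is limited). The gripper opens to 85 mm and grips with 20 to 120 N. Pads are 22 mm wide; open, the fingers measure 114 mm over their backs; the gripper's body (76 mm by 85 mm) begins 54 mm behind the grasp point. The pads swing forward as they close: fully open they stand 13 mm farther back than shut.
Start: joints at [-1.196, 0.591, 0.048, 1.609, -0.033, 0.943, -0.034], TCP at [0.327, 0.647, 0.231] pointing down, gripper open.
Joint ranges: [-2.69, 2.69], [-0.47, 2.24], [-1.27, 1.36], [0.19, 2.51], [-1.53, 4.68], [0.08, 2.07], [-3.09, 3.09]. Speed limits (rad/s): [2.57, 2.57, 3.14, 3.14, 3.14, 3.14, 3.14].

INTERFACE

Orientations are given as a unit quaternion [w, x, y, z].
In Python, from station import robot gives the robot as it stands.
- The arm moves only by the tool send_rows, never from a script. Its argument "moves" is a list of rows, each a list of 3 entries, a list of its own where there are three numbers: the turn, a rotation vector about the tool's x, y, z in degrees, then the shift along the tool's x, y, z in m, then the opening in per cent of the stroke, from 0 (shut) to 100 (fully open). A call has 1 to 8 rows; each row is the pose to reach, as a shift and turn from the pose commanded when the call began, along the tool's axes at that moment; what a row does not reach only later rows make up. A row lasts 1/10 s, in which the tool goes at most 50 mm and 8.59 degrees, less where a joint would pass 70% of its speed; a pose out of reach is approached as far as the arm can. A call with a gripper value outside its range is refused whole. The fingers move at their own pace and stop on an object; "grip_force" is the grip in N (left out, the last holds). Time passes only in rows, so rows that repeat a pose let the fingers close. It gives the time, the measured TCP pose, the force and the opening at its end, in the units of the state.
- robot.read_state(): the state, without advancing time (a new reading comes with each control period).
- robot.camera(name): name is "side" or "top"; returns a dict with "pixels" (384x512x3 uint8, blue, green, red), "mtx" (3x3 intrinsics, pixels), "k1" (the pictures are not rectified: a ray, as slopes to the right and down, at radius r is drawn at 1 + k1 r^2 times it, then the intrinsics apply), "rvec" (rotation vector, rad) and "tvec" (3), from world to camera coordinates, as OpenCV has them. Camera axes: x right, y down, z forward; pixel columns grow to the right and rows downward; lengths in m; the calibration is good to about 2 mm. A picture is of the moment at which its call begins. There is no depth.
- robot.hand_in(): hands the job in, once; it reports no verdict.
The state is a dict: "time": time; "qpos": joint angles; "joint_velocities": joint speeds; "joint_torque": joint torques, N m; "ee_pos": TCP position; "ee_rot": TCP orientation; "force": force on the tool from outside, world axes, zero at the start; "wrist_torque": the same for the moment, N m; "grip_width": finger opening in m.
Only numpy, scipy, OpenCV 4.12 (cv2) and the standard library are available. Lean on these libraries where they do the work, as an engineer would, in place of code of your own. Each camera call takes 0.05 s, during which the arm holds its last target.

TASK

Two aluminium post sleeves look alike, but one has a crimp hidden inside. Lay a sleeve in the gauge's channel and slide it along onto the square gauge pin, without ramming it, until it is fully home against the back stop or will go no farther; then draw it off and lay the sleeve that goes fully home flat in the middle of the rectangular tray and the one that does not flat in the middle of the round tub. Leave the other things on the table where they are.

Things in the scene. Friction and masses are not known exactly. Their poses are not given: they have to be found in the camera images.
- gauge: fixed fit gauge: grey base plate 230 x 96 x 12 mm with a straight guide channel along its x axis, open at the -x end; spans x = -120 to +110 mm. Origin: underside, on the channel's centre line. Channel floor 12 mm above the table; rails 50 mm apart and 8 mm high, then flaring to 70 mm over all at 30 mm above the table, from x = -120 to +85; upright back stop at the +x end
- pin_tip (a point): centre of the free end of the gauge's square steel pin, at x = +15 mm, 35 mm above the table. The pin, 36 x 36 mm, points along the gauge's -x from the back stop; its last 12 mm taper to 24 x 24
- back_stop (a point): where the pin's centre line meets the face of the back stop, at x = +90 mm in the gauge's frame, 35 mm above the table; the stop is 60 mm wide, its top 62 mm above the table
- sleeve_a: one of two outwardly identical aluminium box-section sleeves, 90 mm long, 46 x 46 mm outside, bore 38 x 38, open ends, about 0.2 kg, lying on the table. Origin at its centre, x along its length. One is clear right through: it goes home with its centre at x = +45 mm of the gauge. The other has a crimp at mid-length that the pin cannot pass: it stops at about +10 mm. Either may be the clear one
- sleeve_b: the other sleeve, the same outside; origin at its centre, x along its length
- tray: fixed low white RECTANGULAR tray for good sleeves, 165 x 145 mm outside, walls 4 mm, 35 mm high, inner floor 4 mm up; origin: centre of its underside, its long side along x
- tub: fixed low white ROUND tub for rejected sleeves, 152 mm wide inside at the floor, 170 mm over the rim, 40 mm high, inner floor 5 mm up; origin: centre of its underside
- ruler: bystander, black bar 150 x 16 x 7 mm, loose on the table between the sleeves; origin: centre of its underside
- tape: bystander, roll of yellow tape, 90 mm wide, 24 mm high; origin: centre of its underside
- jar: bystander, glass jar with a black lid, 60 mm wide, 70 mm high; origin: centre of its underside
- jug: bystander, clear plastic measuring jug, 110 mm wide plus handle, 140 mm high; origin: centre of its underside
- bottle: bystander, amber bottle, 60 mm wide, 150 mm high; origin: centre of its underside
- screwdriver: bystander, screwdriver lying on the table; origin: centre of its underside
Not all that is in view belongs to the job. What is shaped like the sleeve_a but green or purple is not meant.

How it is judged:
By the outcome, as a careful person would: the job done as asked, in the order asked, and still so for the second after the job is handed in, with the robot touching nothing.
It also fails if it takes over 72 s, if anything falls off the work surface, if the arm or the gripper's body presses on something with over 40 N, if the wrist force passes 120 N, or if a joint passes its speed limit or range.

## Working session

There is one attempt and no reset: what is moved stays moved. The work goes in short steps, Python scripts to look and compute and a tool call to move; the robot and the scene stay as the last step left them, time stands still between calls to the robot, and variables do not carry over. Pictures are saved under pics/ and viewed, and the job is handed in when it is done.

Besides the shell and the picture viewer there is one more tool, called after "Call:" by a JSON object that holds its "api" and its "payload". send_rows: Moves the arm, as the interface text tells. Its arguments: {"type":"object","properties":{"moves":{"type":"array","items":{"type":"array"}},"grip_force":{"type":"number"}},"required":["moves"]}

```bash
mkdir -p pics; ls
python3 - <<'E'
from station import robot
import cv2
for n in("side","top"):
    c=robot.camera(n); cv2.imwrite(f"pics/{n}0.png",c["pixels"]); print(n,c["mtx"].tolist(),c["k1"],c["rvec"],c["tvec"])
print(robot.read_state())
E
```

```text
pics
side [[430.29271667534385, 0.0, 256.9122516271029], [0.0, 430.29271667534385, 198.7894956594625], [0.0, 0.0, 1.0]] -0.02113311676242569 [ 2.3276302  -0.80734677  0.27011952] [-0.37467968  0.29400317  1.10014481]
top [[387.3711129509453, 0.0, 251.52161173295914], [0.0, 387.3711129509453, 194.0872686437251], [0.0, 0.0, 1.0]] -0.05082210448451796 [ 2.1762172  -2.19195943  0.10555507] [0.05560695 0.50316547 1.32314365]
{'time': 0.1, 'qpos': array([-1.19651169,  0.59201541,  0.04830845,  1.60965681, -0.03328428,
        0.94271102, -0.03367165]), 'joint_velocities': array([ 0.00218363, -0.00165653,  0.00122088, -0.00242539,  0.00104033,
       -0.00046652, -0.00241819]), 'joint_torque': array([ 5.18354966e-03, -5.50003588e+01,  1.55337922e+00, -1.98823750e+01,
        9.74371709e-03,  3.83207473e-03, -1.21070386e-05]), 'ee_pos': array([0.3265782 , 0.64646731, 0.23027793]), 'ee_rot': array([-1.68413369e-04,  2.31709336e-01,  9.72784559e-01, -9.78664111e-04]), 'force': array([-0.3743971 , -0.00991863, -0.17713452]), 'wrist_torque': array([ 0.02585945,  0.03181696, -0.01089534]), 'grip_width': 0.08566853287506176}
```

View pics/top0.png

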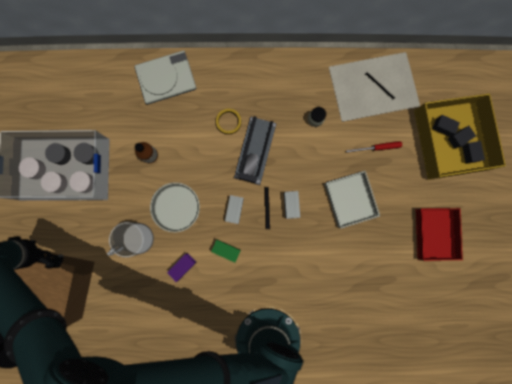

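View pics/side0.png

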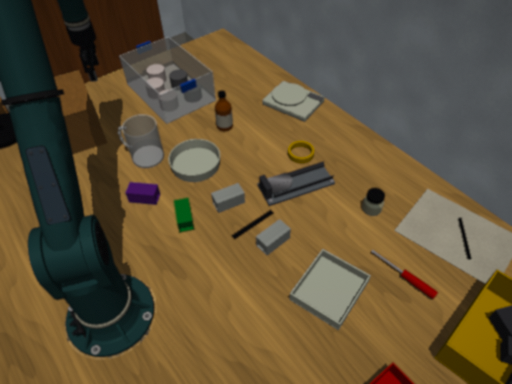

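The top view shows the grey sleeve candidates at (234,209) and (291,204). They are bare aluminium, with the black ruler between them at (267,208). The box shapes at (225,250) green and (182,266) purple are decoys. The gauge is at (255,150), the tub at (175,207), and the tray at (351,200). I'll confirm these in an enlarged crop.

```bash
cat > h.py <<'E'
import numpy as np, cv2
from station import robot
def cam(n):
    c=robot.camera(n); c["R"]=cv2.Rodrigues(np.array(c["rvec"]))[0]; c["t"]=np.array(c["tvec"]).reshape(3); return c
def ray(c,uv):
    d=np.array([c["k1"],0,0,0,0.])
    x=cv2.undistortPoints(np.array(uv,float).reshape(-1,1,2),np.array(c["mtx"]),d).reshape(-1,2)
    D=np.c_[x,np.ones(len(x))]@c["R"]; return -c["R"].T@c["t"],D
def plane(c,uv,z):
    o,D=ray(c,uv); s=(z-o[2])/D[:,2]; return o+D*s[:,None]
def proj(c,P):
    d=np.array([c["k1"],0,0,0,0.])
    return cv2.projectPoints(np.array(P,float).reshape(-1,3),np.array(c["rvec"]),np.array(c["tvec"]),np.array(c["mtx"]),d)[0].reshape(-1,2)
E
python3 - <<'E'
from h import *
c=cv2.imread("pics/top0.png")[105:240,140:390]; cv2.imwrite("pics/top0c.png",cv2.resize(c,None,fx=3.2,fy=3.2,interpolation=cv2.INTER_CUBIC))
c=cv2.imread("pics/side0.png")[130:330,160:380]; cv2.imwrite("pics/side0c.png",cv2.resize(c,None,fx=3,fy=3,interpolation=cv2.INTER_CUBIC))
E
```

```text
(no output)
```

View pics/top0c.png

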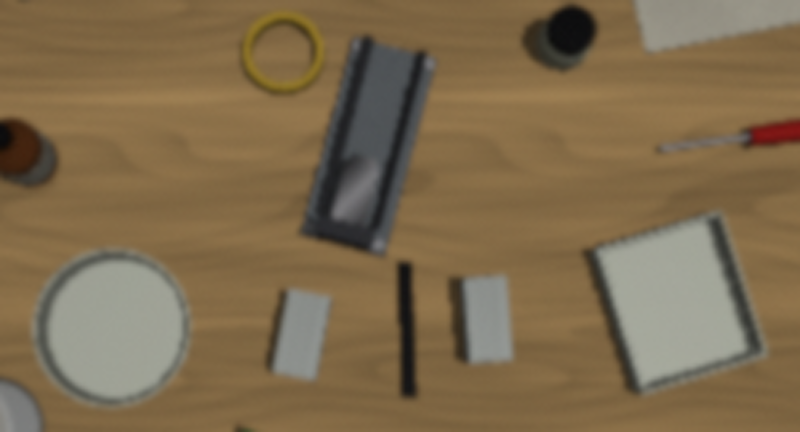

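View pics/side0c.png

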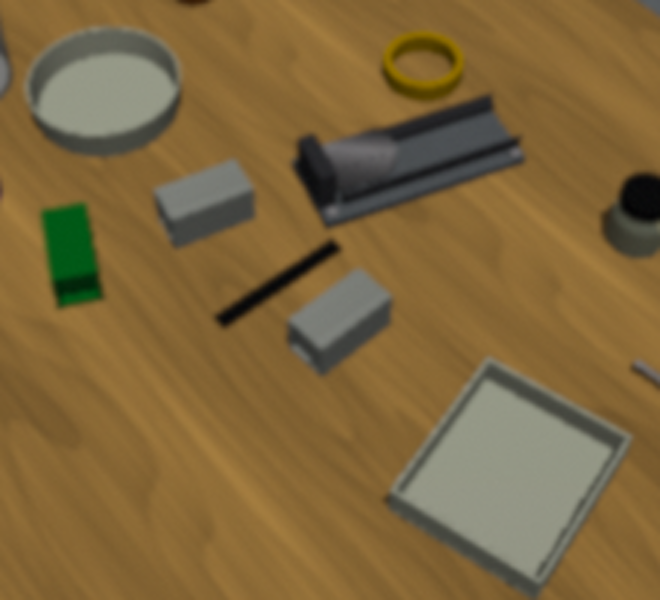

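```bash
cat > meas.py <<'E'
from h import *
def mask(img,kind):
    h=cv2.cvtColor(img,cv2.COLOR_BGR2HSV)
    m=(h[...,1]<75)
    if kind=="bright": m&=(h[...,2]>118)
    return m.astype(np.uint8)
def rect(c,roi,z,kind="bright",up=8,thr=None):
    u0,v0,u1,v1=roi
    im=cv2.resize(c["pixels"][v0:v1,u0:u1],None,fx=up,fy=up,interpolation=cv2.INTER_CUBIC)
    m=mask(im,kind)
    cs,_=cv2.findContours(m,cv2.RETR_EXTERNAL,cv2.CHAIN_APPROX_NONE)
    k=max(cs,key=cv2.contourArea).reshape(-1,2)
    uv=(k+.5)/up-.5+[u0,v0]
    P=plane(c,uv,z)
    r=cv2.minAreaRect((P[:,:2]*1000).astype(np.float32))
    return r,P,m,im
E
python3 - <<'E'
from meas import *
for cn in("top",):
    c=cam(cn)
    o=-c["R"].T@c["t"]; print("cam",o)
    H=cv2.cvtColor(c["pixels"],cv2.COLOR_BGR2HSV)
    for p in [(234,209),(291,204),(286,205),(240,200),(255,140),(252,165),(243,177),(351,200),(175,207),(210,205),(267,208)]: print(p,H[p[1],p[0]])
    for name,roi,z,k in [("L",(220,188,250,228),.046,"bright"),("R",(277,186,306,224),.046,"bright"),("gaugelow",(228,110,284,192),.012,"all"),("tray",(318,165,385,232),.035,"all"),("tub",(145,178,204,236),.04,"all")]:
        r,P,m,im=rect(c,roi,z,k); print(name,np.round(r[0],1),np.round(r[1],1),round(r[2],1))
        im[cv2.Canny(m*255,50,100)>0]=(0,0,255); cv2.imwrite(f"pics/m_{name}.png",im)
E
python3 -c "
import cv2,numpy as np
a=[cv2.resize(cv2.imread(f'pics/m_{n}.png'),(250,290)) for n in('L','R','gaugelow')]
b=[cv2.resize(cv2.imread(f'pics/m_{n}.png'),(250,290)) for n in('tray','tub','tub')]
cv2.imwrite('pics/m.png',np.vstack([np.hstack(a),np.hstack(b)]))"
```

```text
cam [0.39035115 0.06880293 1.36009885]
(234, 209) [ 60   5 143]
(291, 204) [ 60   7 146]
(286, 205) [ 60   6 126]
(240, 200) [ 60   7 143]
(255, 140) [103  21  87]
(252, 165) [140   6 119]
(243, 177) [120  17  45]
(351, 200) [ 38  18 167]
(175, 207) [ 38  19 161]
(210, 205) [ 17 121 143]
(267, 208) [ 0 11 23]
L [450.5 111.3] [48.2 94.5] 79.7
R [465.6 -87.1] [94.8 47.2] 3.0
gaugelow [661.3  39. ] [ 98.  231.7] 74.5
tray [ 482.8 -293.6] [169.1 154.5] 16.5
tub [459.8 316. ] [170.1 169.7] 87.4
```

View pics/m.png

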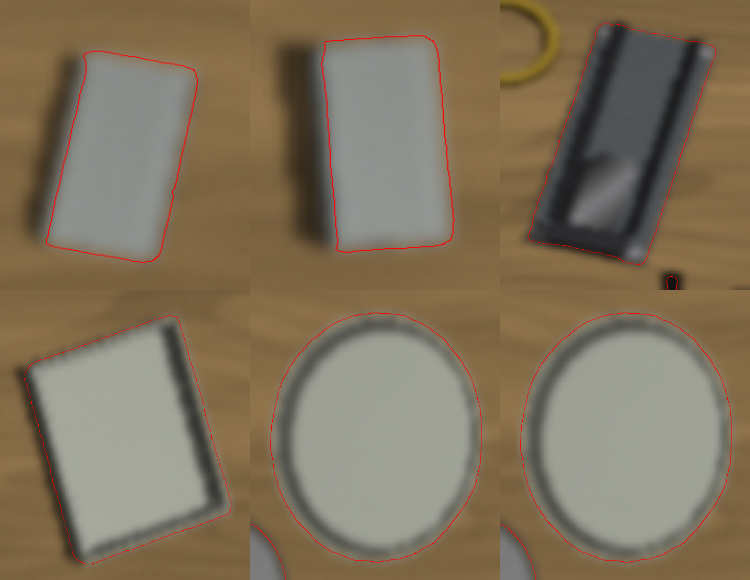

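The mask sizes agree with the given dimensions: sleeves 94x48, gauge 98x232, tub 170. I'll check them against the side view by projecting the expected corners.

```bash
cat > model.py <<'E'
import numpy as np
def D(a): a=np.radians(a); return np.array([np.cos(a),np.sin(a)])
G=dict(o=np.array([.6572,.0403]),a=164.5)
L=dict(o=np.array([.4508,.1113]),a=169.7); Rr=dict(o=np.array([.466,-.0873]),a=183.)
TR=dict(o=np.array([.4835,-.290]),a=196.5); TU=dict(o=np.array([.460,.316]),a=0.)
def pts(f,l):
    x=D(f["a"]); y=np.array([-x[1],x[0]])
    return [np.r_[f["o"]+x*p[0]+y*p[1],p[2]] for p in l]
E
python3 - <<'E'
from h import *; from model import *
for n in("side","top"):
    c=cam(n); S=3 if n=="side" else 3.2
    u0,v0,w,hh=(160,130,225,200) if n=="side" else (140,105,250,135)
    im=cv2.resize(c["pixels"][v0:v0+hh,u0:u0+w],None,fx=S,fy=S,interpolation=cv2.INTER_CUBIC)
    def dr(P,col):
        uv=proj(c,P); uv=((uv-[u0,v0]+.5)*S-.5)
        cv2.polylines(im,[np.round(uv).astype(np.int32)],True,col,1)
    for f in(L,Rr): dr(pts(f,[(s*.045,t*.023,.046) for s,t in((1,1),(1,-1),(-1,-1),(-1,1))]),(0,0,255))
    dr(pts(G,[(s,t*.048,.012) for s,t in((.11,1),(.11,-1),(-.12,-1),(-.12,1))]),(0,0,255))
    dr(pts(G,[(s,t*.035,.030) for s,t in((.085,1),(.085,-1),(-.12,-1),(-.12,1))]),(0,255,0))
    dr(pts(G,[(.09,.03,.062),(.09,-.03,.062),(.09,-.03,.04),(.09,.03,.04)]),(255,255,0))
    dr(pts(G,[(.015,0,.035),(.09,0,.035)]),(255,0,255))
    dr(pts(TR,[(s*.0825,t*.0725,.035) for s,t in((1,1),(1,-1),(-1,-1),(-1,1))]),(0,0,255))
    dr(pts(TR,[(s*.0785,t*.0685,.004) for s,t in((1,1),(1,-1),(-1,-1),(-1,1))]),(255,0,0))
    dr(pts(TU,[(*(.085*D(a)),.04) for a in range(0,360,10)]),(0,0,255))
    cv2.imwrite(f"pics/ov_{n}.png",im)
E
```

```text
(no output)
```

View pics/ov_side.png

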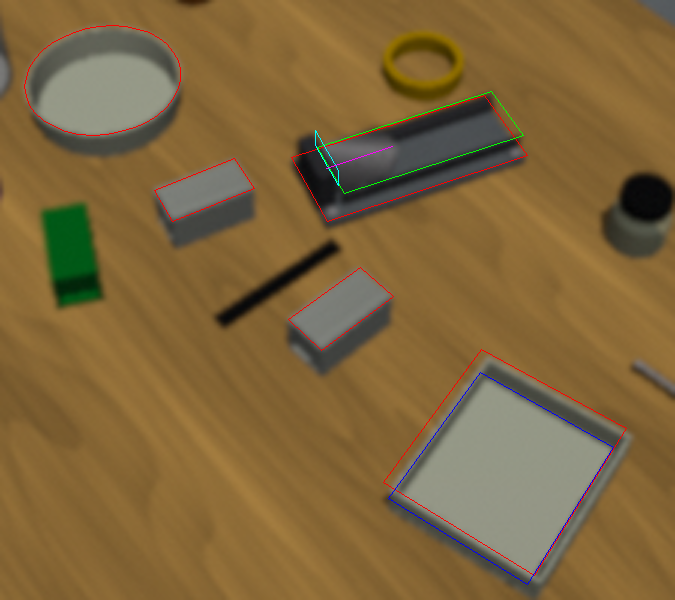

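View pics/ov_top.png

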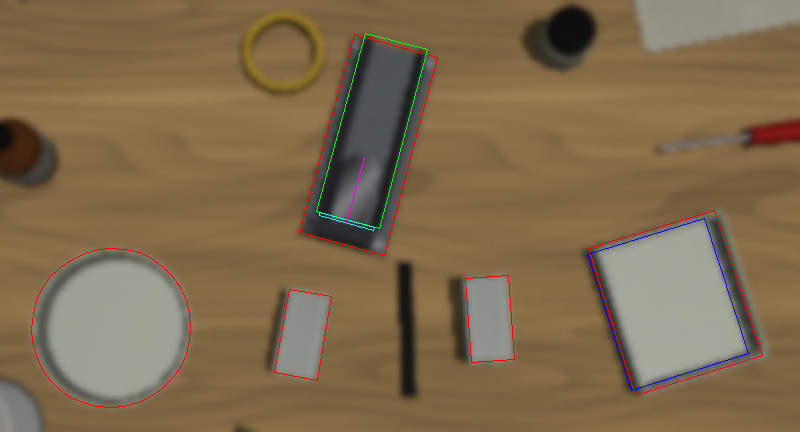

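Run:
```python
from h import *; from model import *
c=cam("top");s=cam("side")
a=cv2.resize(c["pixels"][112:187,230:280],None,fx=8,fy=8,interpolation=cv2.INTER_CUBIC)
b=cv2.resize(s["pixels"][155:210,252:342],None,fx=4.4,fy=4.4,interpolation=cv2.INTER_CUBIC)
b=cv2.copyMakeBorder(b,0,600-b.shape[0],0,0,cv2.BORDER_CONSTANT)
im=np.hstack([a,b]); im=np.clip(im.astype(float)*1.6,0,255).astype(np.uint8)
cv2.imwrite("pics/g2.png",im)
# cross-section profile in top view at z=0.012 for local x
g=cv2.cvtColor(c["pixels"],cv2.COLOR_BGR2GRAY).astype(np.float32)
ys=np.arange(-.06,.0601,.004)
for X in(-.1,-.07,-.04,-.01,.04,.07):
    uv=proj(c,pts(G,[(X,y,.012) for y in ys])).astype(np.float32)
    print(X,cv2.remap(g,uv[:,:1],uv[:,1:],cv2.INTER_LINEAR).ravel().astype(int))
```

```text
-0.1 [109 106  96  82  77  67  45  36  45  63  76  80  81  82  81  80  80  81
  82  81  76  57  36  37  59  77  86  93 101 107 110]
-0.07 [108 107 100  85  74  59  41  35  43  62  79  82  82  82  83  82  82  83
  83  81  71  48  31  36  57  75  85  97 112 118 118]
-0.04 [115 114 109  96  83  65  44  35  42  62  77  82  83  83  84  83  83  82
  82  82  76  56  35  36  56  73  83  96 112 119 120]
-0.01 [119 115 102  82  74  61  43  34  43  62  76  81  82  82  82  82  82  82
  82  82  76  58  36  35  57  75  85  96 108 111 112]
0.04 [106 103  91  77  75  68  50  36  33  34  47  65  77  87  97 107 115 117
 113 103  84  57  35  36  57  75  82  87  96 103 106]
0.07 [ 98  94  86  79  77  66  46  35  32  41  70 102 117 117 112 104  97  89
  80  74  71  57  36  35  55  74  84  91 101 106 108]
```

View pics/g2.png

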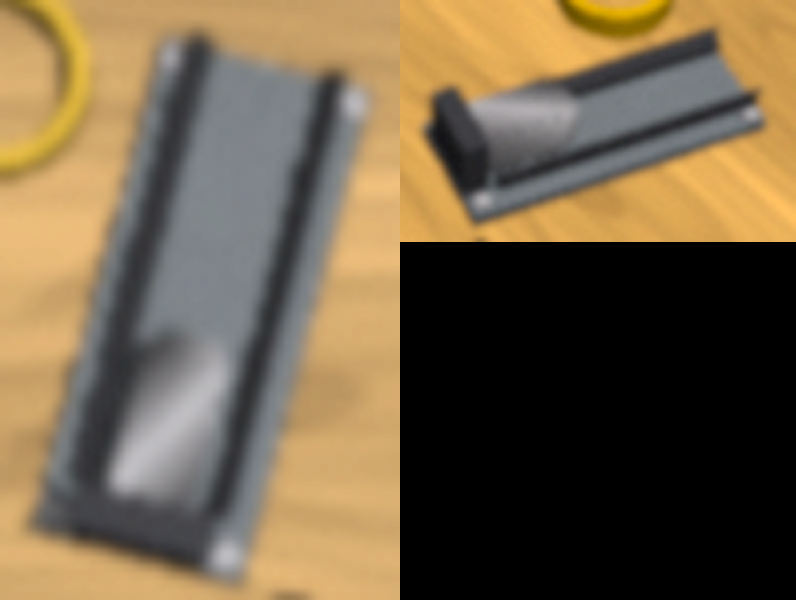

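```bash
sed -i 's/\.6572,\.0403/.6574,.0410/' model.py
cat > go.py <<'E'
from h import *; from model import *; import sys
from scipy.spatial.transform import Rotation as Ro
def Rt(yaw):
    x=np.r_[D(yaw),0]; z=np.array([0,0,-1.]); return np.c_[x,np.cross(z,x),z]
def st(): 
    s=robot.read_state(); q=s["ee_rot"]; return s,s["ee_pos"],Ro.from_quat([q[1],q[2],q[3],q[0]]).as_matrix()
def go(x,y,z,yaw):
    s,p,R=st(); print("to",np.round([x,y,z,yaw],4),"turn",np.round(np.degrees(Ro.from_matrix(R.T@Rt(yaw)).as_rotvec()),1),"shift",np.round(R.T@(np.array([x,y,z])-p),4))
def info():
    s,p,R=st(); x=R[:,0]; print("t",round(s["time"],2),"p",np.round(p,4),"yaw",round(np.degrees(np.arctan2(x[1],x[0])),1),"F",np.round(s["force"],1),"g",round(s["grip_width"],4))
    d=np.r_[D(G["a"])]; e=p[:2]-G["o"]; print("gauge x",round(float(e@d),4),"y",round(float(e@[-d[1],d[0]]),4))
E
python3 -c "
from go import *
info(); go(*L['o'],.12,L['a']); go(*L['o'],.022,L['a'])"
```

```text
t 0.35 p [0.3268 0.647  0.231 ] yaw 153.2 F [-0.5 -0.8  0.6] g 0.0855
gauge x 0.4805 y -0.4956
to [4.508e-01 1.113e-01 1.200e-01 1.697e+02] turn [ -0.   -0.  -16.5] shift [-0.3522 -0.4222  0.1113]
to [4.508e-01 1.113e-01 2.200e-02 1.697e+02] turn [ -0.   -0.  -16.5] shift [-0.3522 -0.4221  0.2093]
```

Call:
{"api": "send_rows", "payload": {"moves": [[[0, 0, -16.5], [-0.352, -0.422, 0], 85], [[0, 0, -16.5], [-0.352, -0.422, 0], 85], [[0, 0, -16.5], [-0.352, -0.422, 0], 85], [[0, 0, -16.5], [-0.352, -0.422, 0], 85], [[0, 0, -16.5], [-0.352, -0.422, 0], 85], [[0, 0, -16.5], [-0.352, -0.422, 0], 85], [[0, 0, -16.5], [-0.352, -0.422, 0], 85], [[0, 0, -16.5], [-0.352, -0.422, 0.0], 85]]}}

```text
time: 1.15
ee_pos: [0.4175, 0.2555, 0.2317]
ee_rot: [0.0, 0.09, 0.996, 0.0]
force: [0.8, 0.1, -0.3]
grip_width: 0.0726
```

```bash
python3 -c "
from go import *
info(); go(*L['o'],.12,L['a'])"
```

```text
t 1.15 p [0.4175 0.2555 0.2317] yaw 169.7 F [ 0.8  0.1 -0.3] g 0.0726
gauge x 0.2885 y -0.1426
to [4.508e-01 1.113e-01 1.200e-01 1.697e+02] turn [0. 0. 0.] shift [-0.0585 -0.136   0.1116]
```

Call:
{"api": "send_rows", "payload": {"moves": [[[0, 0, 0], [-0.02, -0.04, 0.02], 85], [[0, 0, 0], [-0.04, -0.085, 0.06], 85], [[0, 0, 0], [-0.05, -0.11, 0.1], 85], [[0, 0, 0], [-0.05, -0.11, 0.1], 85], [[0, 0, 0], [-0.05, -0.11, 0.1], 85]]}}

```text
time: 1.65
ee_pos: [0.446, 0.1388, 0.1302]
ee_rot: [-0.001, 0.091, 0.996, -0.001]
force: [0.2, 0.3, 0.7]
grip_width: 0.0724
```

```bash
python3 -c "
from go import *
info(); go(*L['o'],.022,L['a'])"
```

```text
t 1.65 p [0.446  0.1388 0.1302] yaw 169.5 F [0.2 0.3 0.7] g 0.0724
gauge x 0.2298 y -0.0378
to [4.508e-01 1.113e-01 2.200e-02 1.697e+02] turn [-0.1 -0.1 -0.2] shift [-0.01   -0.026   0.1083]
```

Call:
{"api": "send_rows", "payload": {"moves": [[[0, 0, 0], [-0.01, -0.026, 0.02], 85], [[0, 0, 0], [-0.01, -0.026, 0.05], 85], [[0, 0, 0], [-0.01, -0.026, 0.05], 85], [[0, 0, 0], [-0.01, -0.026, 0.05], 85]]}}

```text
time: 2.05
ee_pos: [0.4524, 0.115, 0.0822]
ee_rot: [0.0, 0.088, 0.996, 0.001]
force: [0.7, -0.7, -0.3]
grip_width: 0.0726
```

```bash
python3 -c "
from go import *
info(); go(*L['o'],.022,L['a'])"
```

```text
t 2.05 p [0.4524 0.115  0.0822] yaw 169.9 F [ 0.7 -0.7 -0.3] g 0.0726
gauge x 0.2173 y -0.0165
to [4.508e-01 1.113e-01 2.200e-02 1.697e+02] turn [0.1 0.  0.2] shift [ 0.001  -0.004   0.0602]
```

Call:
{"api": "send_rows", "payload": {"moves": [[[0, 0, 0], [0.001, -0.0035, 0.03], 85], [[0, 0, 0], [0.001, -0.0035, 0.06], 85], [[0, 0, 0], [0.001, -0.0035, 0.06], 85], [[0, 0, 0], [0.001, -0.0035, 0.06], 85]]}}

```text
time: 2.45
ee_pos: [0.4509, 0.1109, 0.0225]
ee_rot: [0.001, 0.089, 0.996, 0.001]
force: [-0.2, -0.7, 0.8]
grip_width: 0.0729
```

Run:
```python
from go import *
info(); go(*L['o'],.022,L['a'])
a=cam("top")["pixels"][150:250,190:320];b=cam("side")["pixels"][130:260,180:320]
cv2.imwrite("pics/g1.png",np.hstack([cv2.resize(a,(400,308)),cv2.resize(b,(331,308))]))
```

```text
t 2.45 p [0.4509 0.1109 0.0225] yaw 169.8 F [-0.2 -0.7  0.8] g 0.0729
gauge x 0.2177 y -0.0122
to [4.508e-01 1.113e-01 2.200e-02 1.697e+02] turn [0.1 0.1 0.1] shift [0.0002 0.0003 0.0005]
```

View pics/g1.png

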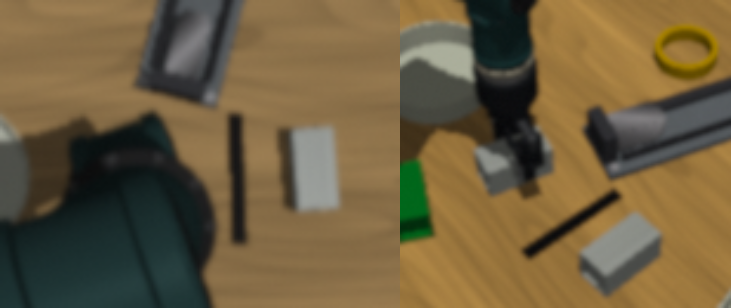

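The side view shows the fingers straddling the left sleeve at mid-length, clear of the ruler. I'll grip it now.

Call:
{"api": "send_rows", "payload": {"moves": [[[0, 0, 0], [0, 0, 0], 40], [[0, 0, 0], [0, 0, 0], 40], [[0, 0, 0], [0, 0, 0], 40], [[0, 0, 0], [0, 0, 0], 40], [[0, 0, 0], [0, 0, 0], 40], [[0, 0, 0], [0, 0, -0.03], 40], [[0, 0, 0], [0, 0, -0.06], 40], [[0, 0, 0], [0, 0, -0.06], 40]], "grip_force": 40}}

```text
time: 3.35
ee_pos: [0.4521, 0.11, 0.0843]
ee_rot: [0.003, 0.09, 0.996, 0.001]
force: [1.0, 0.6, -2.5]
grip_width: 0.0451
```

Run:
```python
from go import *
info(); 
p=pts(G,[(-.065,0,0)])[0]; go(p[0],p[1],.15,G['a'])
a=cam("top")["pixels"][150:250,190:320];b=cam("side")["pixels"][130:260,180:320]
cv2.imwrite("pics/g2b.png",np.hstack([cv2.resize(a,(400,308)),cv2.resize(b,(331,308))]))
```

```text
t 3.35 p [0.4521 0.11   0.0843] yaw 169.7 F [ 1.   0.6 -2.5] g 0.0451
gauge x 0.2163 y -0.0116
to [7.200e-01 2.360e-02 1.500e-01 1.645e+02] turn [0.2 0.3 5.2] shift [-0.2795 -0.0368 -0.0642]
```

View pics/g2b.png

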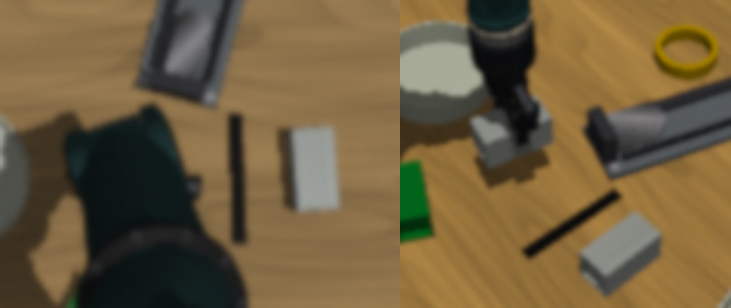

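Call:
{"api": "send_rows", "payload": {"moves": [[[0, 0, 0], [0, 0, -0.05], 40], [[0.2, 0.3, 5.2], [-0.05, -0.007, -0.064], 40], [[0.2, 0.3, 5.2], [-0.1, -0.013, -0.064], 40], [[0.2, 0.3, 5.2], [-0.15, -0.02, -0.064], 40], [[0.2, 0.3, 5.2], [-0.2, -0.026, -0.064], 40], [[0.2, 0.3, 5.2], [-0.25, -0.033, -0.064], 40], [[0.2, 0.3, 5.2], [-0.279, -0.037, -0.064], 40], [[0.2, 0.3, 5.2], [-0.279, -0.037, -0.064], 40]]}}

```text
time: 4.25
ee_pos: [0.7223, 0.0195, 0.1431]
ee_rot: [-0.001, 0.137, 0.991, -0.003]
force: [-0.4, -0.1, -1.9]
grip_width: 0.0451
```

Call:
{"api": "send_rows", "payload": {"moves": [[[0, 0, 0], [0, 0, 0], 40], [[0, 0, 0], [0, 0, 0], 40], [[0, 0, 0], [0, 0, 0], 40]]}}

```text
time: 4.55
ee_pos: [0.7161, 0.0245, 0.1444]
ee_rot: [-0.004, 0.134, 0.991, -0.001]
force: [0.6, 0.3, -2.5]
grip_width: 0.0451
```

Run:
```python
from go import *
info(); 
p=pts(G,[(-.065,0,0)])[0]; go(p[0],p[1],.06,G['a'])
```

```text
t 4.55 p [0.7161 0.0245 0.1444] yaw 164.6 F [ 0.6  0.3 -2.5] g 0.0451
gauge x -0.061 y 0.0002
to [7.200e-01 2.360e-02 6.000e-02 1.645e+02] turn [-0.2 -0.5  0.1] shift [-0.0047  0.0006  0.0843]
```

Call:
{"api": "send_rows", "payload": {"moves": [[[-0.2, -0.5, 0], [-0.004, 0, 0.04], 40], [[-0.2, -0.5, 0], [-0.004, 0, 0.08], 40], [[-0.2, -0.5, 0], [-0.004, 0, 0.08], 40], [[-0.2, -0.5, 0], [-0.004, 0, 0.08], 40], [[-0.2, -0.5, 0], [-0.004, 0, 0.08], 40]]}}

```text
time: 5.05
ee_pos: [0.7231, 0.0225, 0.0677]
ee_rot: [0.004, 0.135, 0.991, 0.0]
force: [0.7, 0.5, -1.2]
grip_width: 0.0456
```

```bash
cat > look.py <<'E'
from go import *
def look(name,rt=(220,100,290,195),rs=(230,120,350,220)):
    f=lambda im,r:cv2.resize(im[r[1]:r[3],r[0]:r[2]],None,fx=400/(r[3]-r[1]),fy=400/(r[3]-r[1]),interpolation=cv2.INTER_CUBIC)
    im=np.hstack([f(cam("top")["pixels"],rt),f(cam("side")["pixels"],rs)])
    if im.shape[1]>800: im=cv2.resize(im,(800,400*800//im.shape[1]))
    cv2.imwrite(f"pics/{name}.png",np.clip(im*1.4,0,255).astype(np.uint8))
E
python3 - <<'E'
from look import *
info(); 
p=pts(G,[(-.065,0,0)])[0]; go(p[0],p[1],.034,G['a']); look("c1")
E
```

```text
t 5.05 p [0.7231 0.0225 0.0677] yaw 164.5 F [ 0.7  0.5 -1.2] g 0.0456
gauge x -0.0683 y 0.0003
to [7.200e-01 2.360e-02 3.400e-02 1.645e+02] turn [0.1 0.4 0. ] shift [0.0035 0.0002 0.0337]
```

View pics/c1.png

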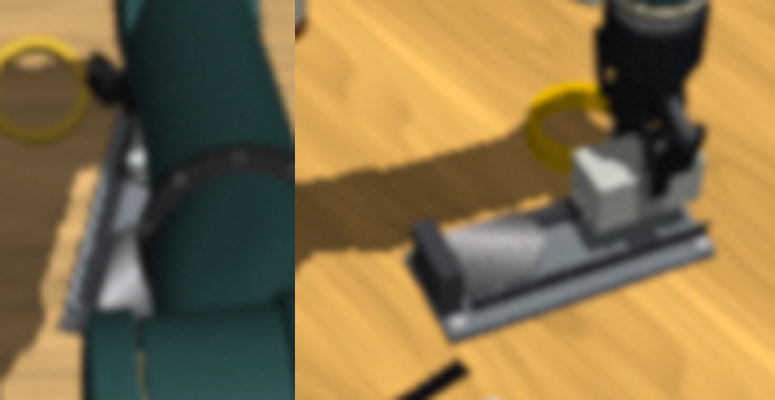

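The sleeve hangs aligned over the open end of the channel, and the pin is ahead of it. I'll lower it gently.

Call:
{"api": "send_rows", "payload": {"moves": [[[0.1, 0.3, 0], [0.002, 0, 0.012], 40], [[0.1, 0.3, 0], [0.002, 0, 0.022], 40], [[0.1, 0.3, 0], [0.002, 0, 0.028], 40], [[0.1, 0.3, 0], [0.002, 0, 0.031], 40], [[0.1, 0.3, 0], [0.002, 0, 0.031], 40], [[0.1, 0.3, 0], [0.002, 0, 0.031], 40]]}}

```text
time: 5.75
ee_pos: [0.7188, 0.0226, 0.0349]
ee_rot: [-0.002, 0.135, 0.991, -0.001]
force: [-4.1, 0.1, 5.8]
grip_width: 0.0456
```

Run:
```python
from look import *
info(); 
p=pts(G,[(-.065,0,0)])[0]; go(p[0],p[1],.034,G['a']); look("c2")
```

```text
t 5.75 p [0.7188 0.0226 0.0349] yaw 164.5 F [-4.1  0.1  5.8] g 0.0456
gauge x -0.0641 y 0.0013
to [7.200e-01 2.360e-02 3.400e-02 1.645e+02] turn [-0.1 -0.2 -0. ] shift [-0.0009  0.0013  0.0009]
```

View pics/c2.png

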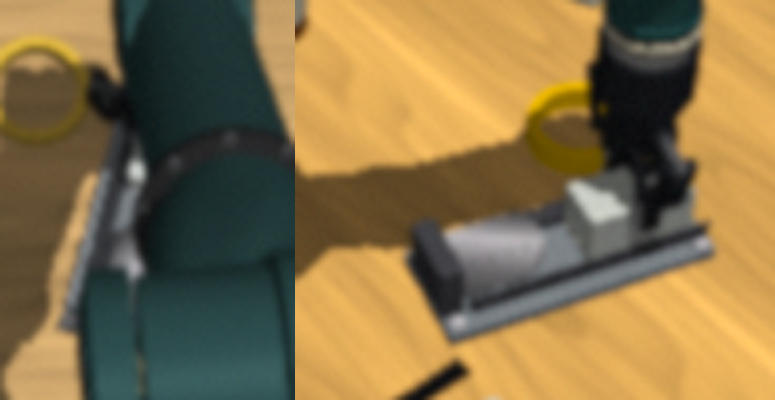

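Call:
{"api": "send_rows", "payload": {"moves": [[[0, 0, 0], [0.008, 0.0005, -0.0005], 40], [[0, 0, 0], [0.016, 0.0005, -0.0005], 40], [[0, 0, 0], [0.024, 0.0005, -0.0005], 40], [[0, 0, 0], [0.03, 0.0005, -0.0005], 40], [[0, 0, 0], [0.036, 0.0005, -0.0005], 40], [[0, 0, 0], [0.042, 0.0005, -0.0005], 40], [[0, 0, 0], [0.048, 0.0005, -0.0005], 40], [[0, 0, 0], [0.048, 0.0005, -0.0005], 40]]}}

```text
time: 6.65
ee_pos: [0.6721, 0.0363, 0.0349]
ee_rot: [-0.002, 0.135, 0.991, -0.001]
force: [-1.5, 0.7, 0.8]
grip_width: 0.0452
```

Run:
```python
from look import *
info(); go(*pts(G,[(0,0,0)])[0][:2],.034,G['a'])
look("c3")
```

```text
t 6.65 p [0.6721 0.0363 0.0349] yaw 164.5 F [-1.5  0.7  0.8] g 0.0452
gauge x -0.0154 y 0.0006
to [6.574e-01 4.100e-02 3.400e-02 1.645e+02] turn [-0.1 -0.2  0. ] shift [0.0154 0.0006 0.001 ]
```

View pics/c3.png

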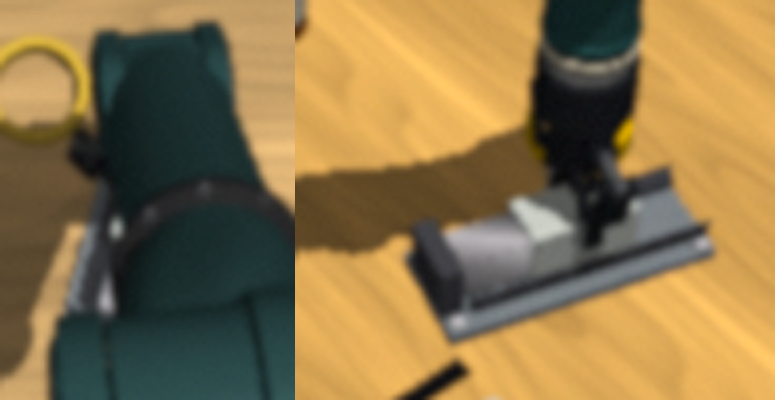

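The sleeve is about 15 mm onto the pin with no force. I'll go on slowly.

Call:
{"api": "send_rows", "payload": {"moves": [[[0, 0, 0], [0.003, 0, 0], 40], [[0, 0, 0], [0.006, 0, 0], 40], [[0, 0, 0], [0.009, 0, 0], 40], [[0, 0, 0], [0.012, 0, 0], 40], [[0, 0, 0], [0.015, 0, 0], 40], [[0, 0, 0], [0.018, 0, 0], 40], [[0, 0, 0], [0.02, 0, 0], 40], [[0, 0, 0], [0.021, 0, 0], 40]]}}

```text
time: 7.55
ee_pos: [0.653, 0.0416, 0.0349]
ee_rot: [-0.001, 0.135, 0.991, -0.001]
force: [0.6, -0.8, -1.5]
grip_width: 0.0452
```

Call:
{"api": "send_rows", "payload": {"moves": [[[0, 0, 0], [0.0015, 0, 0], 40], [[0, 0, 0], [0.003, 0, 0], 40], [[0, 0, 0], [0.0045, 0, 0], 40], [[0, 0, 0], [0.006, 0, 0], 40], [[0, 0, 0], [0.006, 0, 0], 40]]}}

```text
time: 8.05
ee_pos: [0.6471, 0.0432, 0.0349]
ee_rot: [-0.001, 0.135, 0.991, -0.001]
force: [-0.4, -0.3, -0.3]
grip_width: 0.0452
```

Run:
```python
from look import *
info()
```

```text
t 8.05 p [0.6471 0.0432 0.0349] yaw 164.5 F [-0.4 -0.3 -0.3] g 0.0452
gauge x 0.0105 y 0.0007
```

Call:
{"api": "send_rows", "payload": {"moves": [[[0, 0, 0], [0.0015, 0, 0], 40], [[0, 0, 0], [0.003, 0, 0], 40], [[0, 0, 0], [0.0045, 0, 0], 40], [[0, 0, 0], [0.006, 0, 0], 40], [[0, 0, 0], [0.006, 0, 0], 40]]}}

```text
time: 8.55
ee_pos: [0.6413, 0.0448, 0.0349]
ee_rot: [-0.001, 0.135, 0.991, -0.001]
force: [0.8, 1.0, -0.9]
grip_width: 0.0455
```

Call:
{"api": "send_rows", "payload": {"moves": [[[0, 0, 0], [0.003, 0, 0], 40], [[0, 0, 0], [0.006, 0, 0], 40], [[0, 0, 0], [0.009, 0, 0], 40], [[0, 0, 0], [0.012, 0, 0], 40], [[0, 0, 0], [0.015, 0, 0], 40], [[0, 0, 0], [0.018, 0, 0], 40], [[0, 0, 0], [0.021, 0, 0], 40], [[0, 0, 0], [0.021, 0, 0], 40]]}}

```text
time: 9.35
ee_pos: [0.6206, 0.0506, 0.0349]
ee_rot: [-0.002, 0.135, 0.991, -0.001]
force: [-0.9, 0.2, -1.0]
grip_width: 0.0454
```

Run:
```python
from look import *
info(); look("c4")
```

```text
t 9.35 p [0.6206 0.0506 0.0349] yaw 164.5 F [-0.9  0.2 -1. ] g 0.0454
gauge x 0.038 y 0.0006
```

View pics/c4.png

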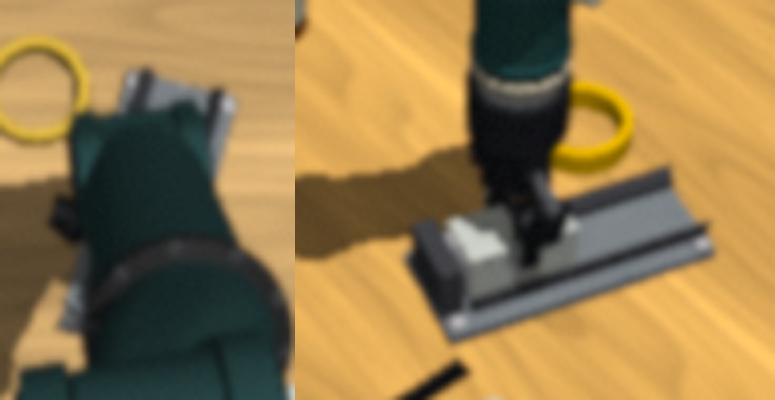

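The sleeve has passed the crimp depth and sits at +38 mm, with no force. I'll creep the last few millimetres to the stop.

Call:
{"api": "send_rows", "payload": {"moves": [[[0, 0, 0], [0.001, 0, 0], 40], [[0, 0, 0], [0.002, 0, 0], 40], [[0, 0, 0], [0.003, 0, 0], 40], [[0, 0, 0], [0.004, 0, 0], 40], [[0, 0, 0], [0.005, 0, 0], 40], [[0, 0, 0], [0.005, 0, 0], 40]]}}

```text
time: 10.05
ee_pos: [0.6164, 0.0517, 0.0349]
ee_rot: [-0.001, 0.135, 0.991, -0.001]
force: [0.2, 0.4, -2.0]
grip_width: 0.0453
```

Call:
{"api": "send_rows", "payload": {"moves": [[[0, 0, 0], [0.001, 0, 0], 40], [[0, 0, 0], [0.002, 0, 0], 40], [[0, 0, 0], [0.002, 0, 0], 40]]}}

```text
time: 10.35
ee_pos: [0.6145, 0.0522, 0.0349]
ee_rot: [-0.001, 0.135, 0.991, -0.001]
force: [0.3, -0.2, -2.2]
grip_width: 0.0452
```

Call:
{"api": "send_rows", "payload": {"moves": [[[0, 0, 0], [0.0007, 0, 0], 40], [[0, 0, 0], [0.0014, 0, 0], 40], [[0, 0, 0], [0.002, 0, 0], 40], [[0, 0, 0], [0.002, 0, 0], 40]]}}

```text
time: 10.75
ee_pos: [0.6135, 0.0525, 0.0351]
ee_rot: [-0.0, 0.135, 0.991, -0.001]
force: [0.7, -0.2, -2.5]
grip_width: 0.0451
```

Call:
{"api": "send_rows", "payload": {"moves": [[[0, 0, 0], [0.0007, 0, 0], 40], [[0, 0, 0], [0.0015, 0, 0], 40], [[0, 0, 0], [0.0015, 0, 0], 40]]}}

```text
time: 11.05
ee_pos: [0.6135, 0.0526, 0.0353]
ee_rot: [0.001, 0.135, 0.991, -0.001]
force: [4.7, -2.1, -5.3]
grip_width: 0.0454
```

Run:
```python
from look import *
info(); look("c5",rs=(255,145,315,195))
```

```text
t 11.05 p [0.6135 0.0526 0.0353] yaw 164.5 F [ 4.7 -2.1 -5.3] g 0.0454
gauge x 0.0454 y 0.0006
```

View pics/c5.png

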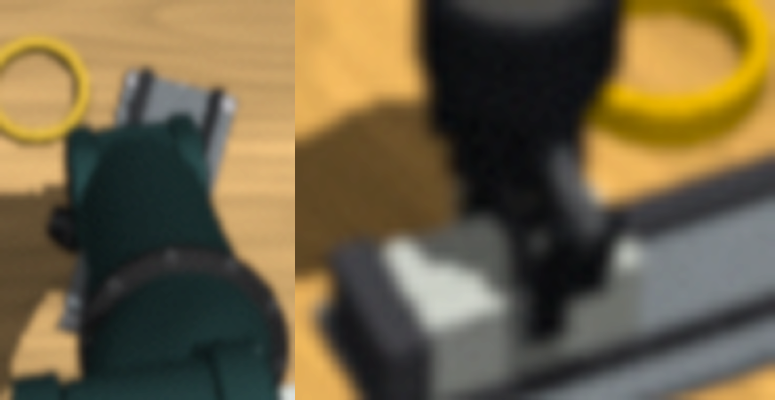

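The sleeve is home at +45.4 mm with a 5 N contact against the stop, so the left sleeve is the clear one. I'll draw it off now.

Call:
{"api": "send_rows", "payload": {"moves": [[[0, 0, 0], [-0.005, 0, 0], 40], [[0, 0, 0], [-0.02, 0, 0], 40], [[0, 0, 0], [-0.035, 0, 0], 40], [[0, 0, 0], [-0.05, 0, 0], 40], [[0, 0, 0], [-0.065, 0, 0], 40], [[0, 0, 0], [-0.08, 0, 0], 40], [[0, 0, 0], [-0.095, 0, 0], 40], [[0, 0, 0], [-0.11, 0, 0], 40]]}}

```text
time: 11.95
ee_pos: [0.7151, 0.0249, 0.0351]
ee_rot: [-0.004, 0.135, 0.991, -0.001]
force: [-3.4, 0.6, 4.5]
grip_width: 0.0452
```

Call:
{"api": "send_rows", "payload": {"moves": [[[0, 0, 0], [0, 0, 0], 40], [[0, 0, 0], [0, 0, -0.02], 40], [[0, 0, 0], [0, 0, -0.06], 40], [[0, 0, 0], [0, 0, -0.1], 40], [[0, 0, 0], [0, 0, -0.12], 40], [[0, 0, 0], [0, 0, -0.12], 40]]}}

```text
time: 12.55
ee_pos: [0.7185, 0.0246, 0.1581]
ee_rot: [0.001, 0.135, 0.991, -0.0]
force: [0.7, -0.6, -2.8]
grip_width: 0.0452
```

Run:
```python
from look import *
info(); look("c6"); go(*TR["o"],.15,TR['a'])
# refine tray: floor bright mask, corners rays at z~.004 & side cam
```

```text
t 12.55 p [0.7185 0.0246 0.1581] yaw 164.5 F [ 0.7 -0.6 -2.8] g 0.0452
gauge x -0.0633 y -0.0005
to [ 4.835e-01 -2.900e-01  1.500e-01  1.965e+02] turn [ -0.1  -0.3 -32. ] shift [ 0.1399 -0.3649  0.0053]
```

View pics/c6.png

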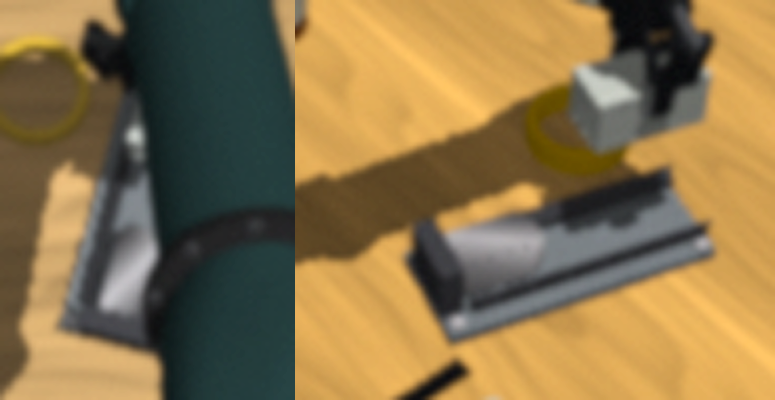

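Run:
```python
from look import *
c=cam("top");s=cam("side")
def draw(cc,r,S,o,col):
    im=cv2.resize(cc["pixels"][r[1]:r[3],r[0]:r[2]],None,fx=S,fy=S,interpolation=cv2.INTER_CUBIC)
    f=dict(o=np.array(o),a=196.5)
    for h,(a,b),cl in((.035,(.0825,.0725),(0,0,255)),(0,(.0825,.0725),(0,255,0)),(.004,(.0785,.0685),(255,0,0))):
        uv=proj(cc,pts(f,[(i*a,j*b,h) for i,j in((1,1),(1,-1),(-1,-1),(-1,1))]))
        cv2.polylines(im,[np.round((uv-r[:2]+.5)*S-.5).astype(np.int32)],True,cl,1)
    return cv2.resize(im,(400,400))
A=[np.hstack([draw(c,(318,165,385,232),6,o,0),draw(s,(285,240,375,330),5,o,0)]) for o in((.4825,-.2935),)]
cv2.imwrite("pics/tr.png",A[0])
```

```text
(no output)
```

View pics/tr.png

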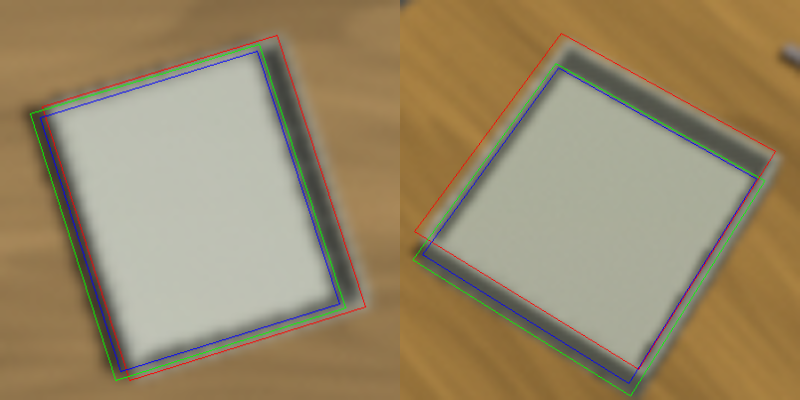

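Call:
{"api": "send_rows", "payload": {"moves": [[[0, 0, -5], [0.016, -0.042, 0], 40], [[0, 0, -10], [0.033, -0.087, 0], 40], [[0, 0, -15], [0.05, -0.132, 0], 40], [[0, 0, -20], [0.067, -0.177, 0], 40], [[0, 0, -25], [0.085, -0.222, 0], 40], [[0, 0, -30], [0.102, -0.267, 0], 40], [[0, 0, -32], [0.119, -0.312, 0], 40], [[0, 0, -32], [0.14, -0.367, 0], 40]]}}

```text
time: 13.55
ee_pos: [0.4875, -0.2857, 0.154]
ee_rot: [-0.002, -0.144, 0.99, 0.001]
force: [0.4, -0.7, -2.5]
grip_width: 0.0453
```

Call:
{"api": "send_rows", "payload": {"moves": [[[0, 0, 0], [0, 0, 0], 40], [[0, 0, 0], [0, 0, 0], 40], [[0, 0, 0], [0, 0, 0.02], 40], [[0, 0, 0], [0, 0, 0.05], 40], [[0, 0, 0], [0, 0, 0.05], 40]]}}

```text
time: 14.05
ee_pos: [0.4878, -0.2818, 0.1019]
ee_rot: [-0.005, -0.145, 0.989, 0.002]
force: [-0.5, 0.4, -2.5]
grip_width: 0.0451
```

```bash
sed -i 's/\.4835,-\.290/.4825,-.2935/' model.py
python3 - <<'E'
from look import *
info(); go(*TR["o"],.027,TR['a'])
E
```

```text
t 14.05 p [ 0.4878 -0.2818  0.1019] yaw -163.3 F [-0.5  0.4 -2.5] g 0.0451
gauge x 0.0772 y 0.3564
to [ 4.825e-01 -2.935e-01  2.700e-02  1.965e+02] turn [ 0.4 -0.5  0.2] shift [ 0.0078 -0.0102  0.0749]
```

Call:
{"api": "send_rows", "payload": {"moves": [[[0.4, -0.5, 0], [0.008, -0.01, 0.02], 40], [[0.4, -0.5, 0], [0.008, -0.01, 0.05], 40], [[0.4, -0.5, 0], [0.008, -0.01, 0.05], 40], [[0.4, -0.5, 0], [0.008, -0.01, 0.05], 40], [[0.4, -0.5, 0], [0.008, -0.01, 0.05], 40]]}}

```text
time: 14.55
ee_pos: [0.4864, -0.2968, 0.0571]
ee_rot: [0.005, -0.144, 0.99, -0.004]
force: [0.6, -0.2, -1.9]
grip_width: 0.0451
```

Run:
```python
from look import *
info(); go(*TR["o"],.027,TR['a']); look("d1",rt=(310,160,390,240),rs=(270,220,385,335))
```

```text
t 14.55 p [ 0.4864 -0.2968  0.0571] yaw -163.4 F [ 0.6 -0.2 -1.9] g 0.0451
gauge x 0.0745 y 0.3712
to [ 4.825e-01 -2.935e-01  2.700e-02  1.965e+02] turn [-0.5  0.5  0.1] shift [0.0031 0.0046 0.0301]
```

View pics/d1.png

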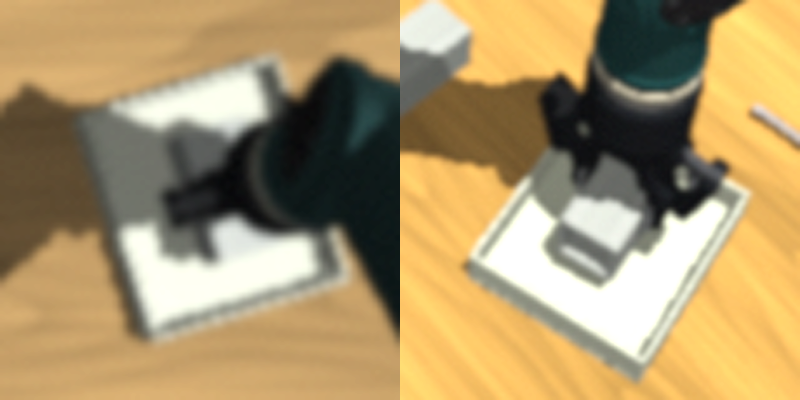

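Call:
{"api": "send_rows", "payload": {"moves": [[[-0.4, 0.4, 0], [0.003, 0.003, 0.012], 40], [[-0.4, 0.4, 0], [0.003, 0.003, 0.022], 40], [[-0.4, 0.4, 0], [0.003, 0.003, 0.027], 40], [[-0.4, 0.4, 0], [0.003, 0.003, 0.029], 40], [[-0.4, 0.4, 0], [0.003, 0.003, 0.029], 40], [[-0.4, 0.4, 0], [0.003, 0.003, 0.029], 40]]}}

```text
time: 15.25
ee_pos: [0.4805, -0.295, 0.0268]
ee_rot: [-0.001, -0.143, 0.99, -0.0]
force: [-2.5, 1.1, 4.1]
grip_width: 0.0457
```

Run:
```python
from look import *
info(); go(*TR["o"],.027,TR['a'])
```

```text
t 15.25 p [ 0.4805 -0.295   0.0268] yaw -163.5 F [-2.5  1.1  4.1] g 0.0457
gauge x 0.0807 y 0.371
to [ 4.825e-01 -2.935e-01  2.700e-02  1.965e+02] turn [ 0.  -0.1 -0. ] shift [-0.0023  0.0008 -0.0003]
```

Floor contact confirmed by an upward force at the expected height. Releasing, then rising.

Call:
{"api": "send_rows", "payload": {"moves": [[[0, 0, 0], [0, 0, 0], 72], [[0, 0, 0], [0, 0, 0], 72], [[0, 0, 0], [0, 0, 0], 72], [[0, 0, 0], [0, 0, 0], 72], [[0, 0, 0], [0, 0, -0.02], 72], [[0, 0, 0], [0, 0, -0.06], 80], [[0, 0, 0], [0, 0, -0.1], 85], [[0, 0, 0], [0, 0, -0.13], 85]]}}

```text
time: 16.05
ee_pos: [0.4821, -0.2955, 0.1589]
ee_rot: [0.001, -0.143, 0.99, -0.001]
force: [0.9, -0.1, -0.7]
grip_width: 0.0724
```

Run:
```python
from look import *
info(); go(*Rr["o"],.13,Rr['a'])
look("d2",rt=(310,160,390,240),rs=(270,220,385,335))
```

```text
t 16.05 p [ 0.4821 -0.2955  0.1589] yaw -163.5 F [ 0.9 -0.1 -0.7] g 0.0724
gauge x 0.079 y 0.3712
to [ 4.66e-01 -8.73e-02  1.30e-01  1.83e+02] turn [-0.1  0.1 13.5] shift [-0.0437  0.2043  0.0284]
```

View pics/d2.png

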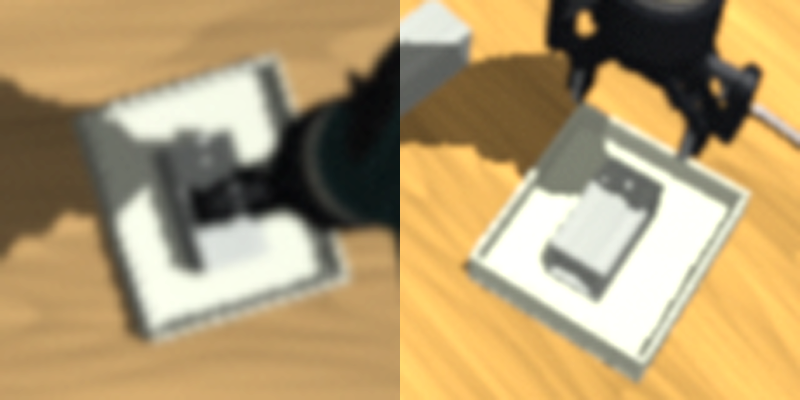

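The good sleeve lies flat in the tray, near the centre. Next is the second sleeve, on the right.

Call:
{"api": "send_rows", "payload": {"moves": [[[0, 0, 5], [-0.009, 0.041, 0], 85], [[0, 0, 10], [-0.018, 0.083, 0], 85], [[0, 0, 13.5], [-0.027, 0.125, 0], 85], [[0, 0, 13.5], [-0.036, 0.167, 0], 85], [[0, 0, 13.5], [-0.044, 0.204, 0], 85], [[0, 0, 13.5], [-0.044, 0.204, 0.01], 85], [[0, 0, 13.5], [-0.044, 0.204, 0.04], 85], [[0, 0, 13.5], [-0.044, 0.204, 0.04], 85]]}}

```text
time: 16.95
ee_pos: [0.4632, -0.0871, 0.1137]
ee_rot: [-0.004, -0.026, 1.0, -0.0]
force: [-0.3, 0.6, -0.0]
grip_width: 0.0728
```

Call:
{"api": "send_rows", "payload": {"moves": [[[0, 0, 0], [0, 0, 0], 85], [[0, 0, 0], [0, 0, 0], 85]]}}

```text
time: 17.15
ee_pos: [0.466, -0.088, 0.1169]
ee_rot: [0.0, -0.025, 1.0, -0.001]
force: [0.0, 0.0, 0.1]
grip_width: 0.0725
```

Run:
```python
from look import *
info(); go(*Rr["o"],.022,Rr['a'])
```

```text
t 17.15 p [ 0.466  -0.088   0.1169] yaw -177.1 F [0.  0.  0.1] g 0.0725
gauge x 0.15 y 0.1755
to [ 4.66e-01 -8.73e-02  2.20e-02  1.83e+02] turn [-0.1  0.  -0.1] shift [-0.0001  0.0008  0.0949]
```

Call:
{"api": "send_rows", "payload": {"moves": [[[0, 0, 0], [0, 0.0005, 0.03], 85], [[0, 0, 0], [0, 0.0005, 0.06], 85], [[0, 0, 0], [0, 0.0005, 0.08], 85], [[0, 0, 0], [0, 0.0005, 0.09], 85], [[0, 0, 0], [0, 0.0005, 0.094], 85], [[0, 0, 0], [0, 0.0005, 0.094], 85], [[0, 0, 0], [0, 0.0005, 0.094], 85]]}}

```text
time: 17.85
ee_pos: [0.4663, -0.087, 0.0234]
ee_rot: [0.001, -0.026, 1.0, -0.001]
force: [1.0, 0.0, 0.0]
grip_width: 0.0728
```

Run:
```python
from look import *
info(); go(*Rr["o"],.022,Rr['a']); look("e1",rt=(225,170,320,250),rs=(215,180,320,270))
```

```text
t 17.85 p [ 0.4663 -0.087   0.0234] yaw -177.0 F [1. 0. 0.] g 0.0728
gauge x 0.1499 y 0.1744
to [ 4.66e-01 -8.73e-02  2.20e-02  1.83e+02] turn [-0.1  0.1 -0. ] shift [ 0.0003 -0.0003  0.0014]
```

View pics/e1.png

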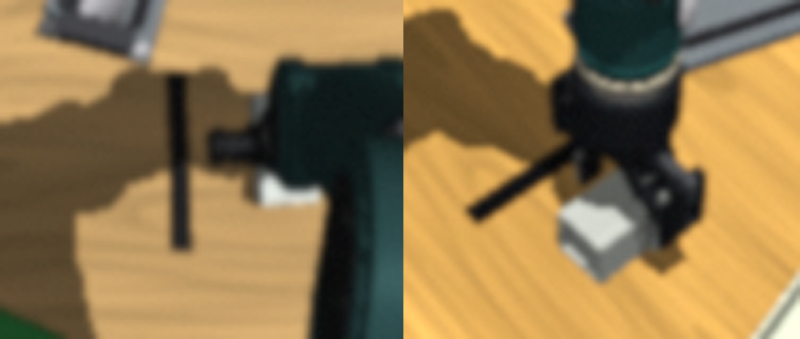

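The fingers straddle the second sleeve, clear of the ruler. I'll grip and lift.

Call:
{"api": "send_rows", "payload": {"moves": [[[0, 0, 0], [0, 0, 0.001], 40], [[0, 0, 0], [0, 0, 0.001], 40], [[0, 0, 0], [0, 0, 0.001], 40], [[0, 0, 0], [0, 0, 0.001], 40], [[0, 0, 0], [0, 0, 0.001], 40], [[0, 0, 0], [0, 0, -0.03], 40], [[0, 0, 0], [0, 0, -0.08], 40], [[0, 0, 0], [0, 0, -0.125], 40]], "grip_force": 40}}

```text
time: 18.75
ee_pos: [0.4648, -0.0865, 0.1485]
ee_rot: [-0.001, -0.026, 1.0, -0.0]
force: [0.6, -0.6, -1.7]
grip_width: 0.0452
```

Call:
{"api": "send_rows", "payload": {"moves": [[[0, 0, 0], [0, 0, 0], 40], [[0, 0, 0], [0, 0, 0], 40]]}}

```text
time: 18.95
ee_pos: [0.4658, -0.0867, 0.1482]
ee_rot: [0.001, -0.026, 1.0, -0.001]
force: [-0.8, 0.0, -1.9]
grip_width: 0.0455
```

Run:
```python
from look import *
info(); p=pts(G,[(-.065,-.001,0)])[0]; go(p[0],p[1],.15,G['a']); look("e2",rt=(225,170,320,250),rs=(215,150,330,270))
```

```text
t 18.95 p [ 0.4658 -0.0867  0.1482] yaw -177.0 F [-0.8  0.  -1.9] g 0.0455
gauge x 0.1505 y 0.1743
to [7.203e-01 2.460e-02 1.500e-01 1.645e+02] turn [-0.1  0.1 18.5] shift [-0.2599  0.0979 -0.0015]
```

View pics/e2.png

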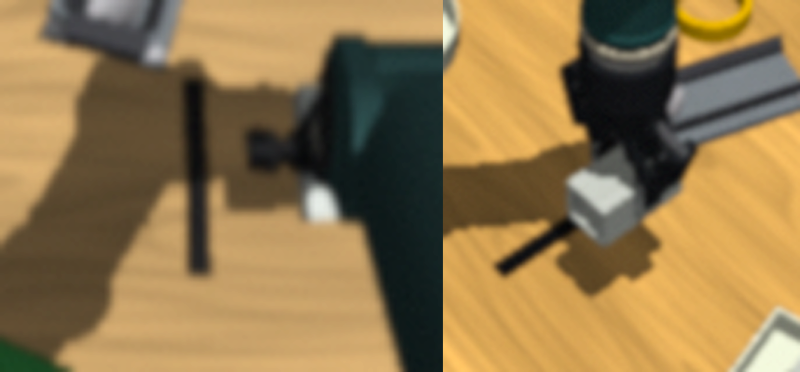

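Call:
{"api": "send_rows", "payload": {"moves": [[[0, 0, 4], [-0.04, 0.015, 0], 40], [[0, 0, 8], [-0.08, 0.03, 0], 40], [[0, 0, 12], [-0.12, 0.045, 0], 40], [[0, 0, 16], [-0.16, 0.06, 0], 40], [[0, 0, 18.5], [-0.2, 0.075, 0], 40], [[0, 0, 18.5], [-0.24, 0.09, 0], 40], [[0, 0, 18.5], [-0.26, 0.097, 0], 40], [[0, 0, 18.5], [-0.26, 0.097, 0], 40]]}}

```text
time: 19.85
ee_pos: [0.722, 0.0271, 0.1437]
ee_rot: [-0.001, 0.133, 0.991, -0.0]
force: [-0.0, 0.0, -1.4]
grip_width: 0.0455
```

Call:
{"api": "send_rows", "payload": {"moves": [[[0, 0, 0], [0, 0, 0.02], 40], [[0, 0, 0], [0, 0, 0.05], 40], [[0, 0, 0], [0, 0, 0.07], 40], [[0, 0, 0], [0, 0, 0.07], 40], [[0, 0, 0], [0, 0, 0.07], 40]]}}

```text
time: 20.35
ee_pos: [0.7183, 0.023, 0.0756]
ee_rot: [-0.002, 0.135, 0.991, -0.001]
force: [0.3, -0.3, -0.6]
grip_width: 0.0455
```

Run:
```python
from look import *
info(); p=pts(G,[(-.065,0,0)])[0]; go(p[0],p[1],.034,G['a'])
```

```text
t 20.35 p [0.7183 0.023  0.0756] yaw 164.5 F [ 0.3 -0.3 -0.6] g 0.0455
gauge x -0.0635 y 0.001
to [7.200e-01 2.360e-02 3.400e-02 1.645e+02] turn [-0.2 -0.2 -0. ] shift [-0.0016  0.0012  0.0416]
```

Call:
{"api": "send_rows", "payload": {"moves": [[[0, 0, 0], [0, 0.0005, 0.015], 40], [[0, 0, 0], [0, 0.0005, 0.027], 40], [[0, 0, 0], [0, 0.0005, 0.034], 40], [[0, 0, 0], [0, 0.0005, 0.038], 40], [[0, 0, 0], [0, 0.0005, 0.04], 40], [[0, 0, 0], [0, 0.0005, 0.04], 40], [[0, 0, 0], [0, 0.0005, 0.04], 40]]}}

```text
time: 21.05
ee_pos: [0.7207, 0.0243, 0.0377]
ee_rot: [0.0, 0.135, 0.991, -0.0]
force: [-0.7, 0.2, -1.8]
grip_width: 0.0453
```

Run:
```python
from look import *
info(); look("e3")
```

```text
t 21.05 p [0.7207 0.0243 0.0377] yaw 164.5 F [-0.7  0.2 -1.8] g 0.0453
gauge x -0.0655 y -0.0008
```

View pics/e3.png

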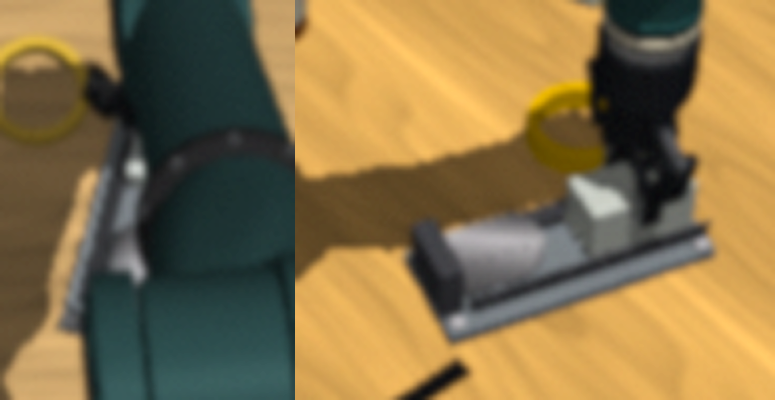

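Still about 2 mm above the floor. I'll settle it onto the floor and then slide.

Call:
{"api": "send_rows", "payload": {"moves": [[[0, 0, 0], [0, -0.001, 0.0015], 40], [[0, 0, 0], [0, -0.001, 0.003], 40], [[0, 0, 0], [0, -0.001, 0.003], 40]]}}

```text
time: 21.45
ee_pos: [0.72, 0.0231, 0.0342]
ee_rot: [-0.0, 0.135, 0.991, -0.001]
force: [-0.6, -0.4, -1.7]
grip_width: 0.0456
```

Call:
{"api": "send_rows", "payload": {"moves": [[[0, 0, 0], [0.008, 0, 0], 40], [[0, 0, 0], [0.016, 0, 0], 40], [[0, 0, 0], [0.024, 0, 0], 40], [[0, 0, 0], [0.03, 0, 0], 40], [[0, 0, 0], [0.036, 0, 0], 40], [[0, 0, 0], [0.042, 0, 0], 40], [[0, 0, 0], [0.048, 0, 0], 40], [[0, 0, 0], [0.048, 0, 0], 40]]}}

```text
time: 22.25
ee_pos: [0.6726, 0.0365, 0.0343]
ee_rot: [-0.001, 0.135, 0.991, -0.001]
force: [-0.5, 0.6, -2.4]
grip_width: 0.0455
```

Run:
```python
from look import *
info()
```

```text
t 22.25 p [0.6726 0.0365 0.0343] yaw 164.5 F [-0.5  0.6 -2.4] g 0.0455
gauge x -0.0158 y 0.0003
```

Call:
{"api": "send_rows", "payload": {"moves": [[[0, 0, 0], [0.003, 0, 0.0005], 40], [[0, 0, 0], [0.006, 0, 0.0005], 40], [[0, 0, 0], [0.009, 0, 0.0005], 40], [[0, 0, 0], [0.012, 0, 0.0005], 40], [[0, 0, 0], [0.015, 0, 0.0005], 40], [[0, 0, 0], [0.018, 0, 0.0005], 40], [[0, 0, 0], [0.02, 0, 0.0005], 40], [[0, 0, 0], [0.02, 0, 0.0005], 40]]}}

```text
time: 23.05
ee_pos: [0.6546, 0.0414, 0.0341]
ee_rot: [0.0, 0.135, 0.991, -0.001]
force: [0.3, -1.8, 3.0]
grip_width: 0.0454
```

Call:
{"api": "send_rows", "payload": {"moves": [[[0, 0, 0], [0.001, 0, 0], 40], [[0, 0, 0], [0.002, 0, 0], 40], [[0, 0, 0], [0.003, 0, 0], 40], [[0, 0, 0], [0.003, 0, 0], 40]]}}

```text
time: 23.45
ee_pos: [0.6522, 0.0421, 0.0341]
ee_rot: [0.0, 0.135, 0.991, -0.0]
force: [3.0, -1.5, 3.0]
grip_width: 0.045
```

Call:
{"api": "send_rows", "payload": {"moves": [[[0, 0, 0], [0.001, 0, 0], 40], [[0, 0, 0], [0.002, 0, 0], 40], [[0, 0, 0], [0.002, 0, 0], 40]]}}

```text
time: 23.75
ee_pos: [0.6502, 0.0426, 0.0341]
ee_rot: [0.0, 0.135, 0.991, -0.0]
force: [3.3, -1.4, 4.5]
grip_width: 0.0452
```

Call:
{"api": "send_rows", "payload": {"moves": [[[0, 0, 0], [0.0007, 0, 0], 40], [[0, 0, 0], [0.0014, 0, 0], 40], [[0, 0, 0], [0.002, 0, 0], 40], [[0, 0, 0], [0.002, 0, 0], 40]]}}

```text
time: 24.15
ee_pos: [0.6483, 0.0432, 0.0341]
ee_rot: [0.0, 0.135, 0.991, -0.0]
force: [4.0, -1.7, 5.8]
grip_width: 0.0452
```

Call:
{"api": "send_rows", "payload": {"moves": [[[0, 0, 0], [0.0007, 0, 0], 40], [[0, 0, 0], [0.0014, 0, 0], 40], [[0, 0, 0], [0.002, 0, 0], 40], [[0, 0, 0], [0.002, 0, 0], 40]]}}

```text
time: 24.55
ee_pos: [0.6466, 0.0437, 0.0341]
ee_rot: [0.001, 0.135, 0.991, -0.0]
force: [4.0, -1.8, 5.3]
grip_width: 0.0454
```

Call:
{"api": "send_rows", "payload": {"moves": [[[0, 0, 0], [0.0007, 0, -0.0004], 40], [[0, 0, 0], [0.0014, 0, -0.0004], 40], [[0, 0, 0], [0.002, 0, -0.0004], 40], [[0, 0, 0], [0.002, 0, -0.0004], 40]]}}

```text
time: 24.95
ee_pos: [0.6466, 0.0437, 0.0342]
ee_rot: [0.003, 0.135, 0.991, -0.0]
force: [6.9, -2.4, -0.6]
grip_width: 0.0451
```

Run:
```python
from look import *
info(); look("e4",rs=(255,145,330,205))
```

```text
t 24.95 p [0.6466 0.0437 0.0342] yaw 164.5 F [ 6.9 -2.4 -0.6] g 0.0451
gauge x 0.0112 y 0.0003
```

View pics/e4.png

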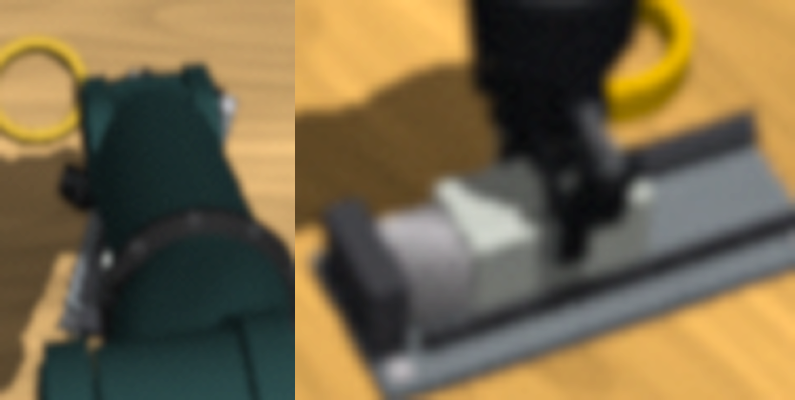

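The second sleeve is stopped at +11 mm: I commanded 2 mm more, it moved 0 mm, and the force rose to 7 N. It has the crimp. I'll draw it off.

Call:
{"api": "send_rows", "payload": {"moves": [[[0, 0, 0], [-0.005, 0, -0.0005], 40], [[0, 0, 0], [-0.015, 0, -0.0005], 40], [[0, 0, 0], [-0.03, 0, -0.0005], 40], [[0, 0, 0], [-0.045, 0, -0.0005], 40], [[0, 0, 0], [-0.06, 0, -0.0005], 40], [[0, 0, 0], [-0.075, 0, -0.0005], 40], [[0, 0, 0], [-0.078, 0, -0.0005], 40], [[0, 0, 0], [-0.078, 0, -0.0005], 40]]}}

```text
time: 25.85
ee_pos: [0.7153, 0.0252, 0.0341]
ee_rot: [-0.004, 0.135, 0.991, -0.0]
force: [-2.4, 0.2, 8.4]
grip_width: 0.0452
```

Call:
{"api": "send_rows", "payload": {"moves": [[[0, 0, 0], [0, 0, -0.02], 40], [[0, 0, 0], [0, 0, -0.06], 40], [[0, 0, 0], [0, 0, -0.1], 40], [[0, 0, 0], [0, 0, -0.14], 40], [[0, 0, 0], [0, 0, -0.145], 40], [[0, 0, 0], [0, 0, -0.145], 40]]}}

```text
time: 26.45
ee_pos: [0.7169, 0.0246, 0.1792]
ee_rot: [-0.002, 0.134, 0.991, -0.0]
force: [-0.1, 0.0, -2.0]
grip_width: 0.045
```

```bash
python3 - <<'E'
from look import *
info(); go(*TU["o"],.175,164.5); print(robot.read_state()["qpos"])
c=cam("top"); im=c["pixels"]; r,P,m,_=rect=None,None,None,None
E
python3 - <<'E'
from meas import *; from model import *
# side-view check of tub: rim ellipse by floor bright mask
for n,roi in(("top",(145,178,204,236)),("side",(160,130,230,190))):
    c=cam(n)
    u0,v0,u1,v1=roi
    im=cv2.resize(c["pixels"][v0:v1,u0:u1],None,fx=6,fy=6,interpolation=cv2.INTER_CUBIC)
    for h,r,cl in((.04,.085,(0,0,255)),(.005,.076,(255,0,0))):
        uv=proj(c,pts(TU,[(*(r*D(a)),h) for a in range(0,360,6)]))
        cv2.polylines(im,[np.round((uv-[u0,v0]+.5)*6-.5).astype(np.int32)],True,cl,1)
    cv2.imwrite(f"pics/tub_{n}.png",im)
import numpy as np
cv2.imwrite("pics/tub2.png",np.hstack([cv2.resize(cv2.imread(f"pics/tub_{n}.png"),(380,350)) for n in("top","side")]))
E
```

```text
t 26.45 p [0.7169 0.0246 0.1792] yaw 164.5 F [-0.1  0.  -2. ] g 0.045
gauge x -0.0618 y -0.0001
to [  0.46    0.316   0.175 164.5  ] turn [-0.1 -0.2  0. ] shift [0.3253 0.2124 0.0053]
[-0.116928    0.63561557  0.03040988  1.66316518 -0.02448918  0.8475785
  1.22489514]
```

View pics/tub2.png

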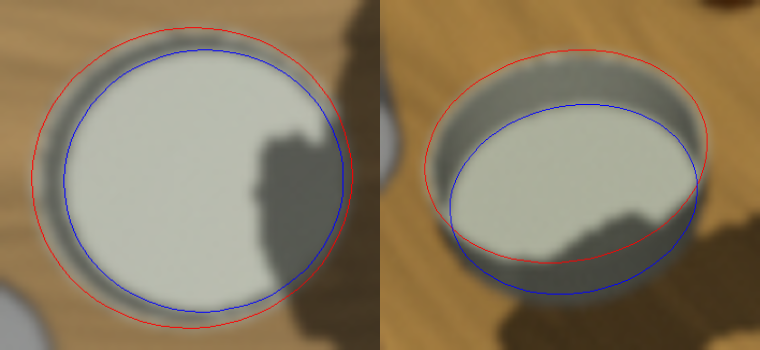

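The tub outline agrees in both views. Carrying the sleeve there.

Call:
{"api": "send_rows", "payload": {"moves": [[[0, 0, 0], [0.035, 0.023, 0], 40], [[0, 0, 0], [0.075, 0.049, 0], 40], [[0, 0, 0], [0.115, 0.075, 0], 40], [[0, 0, 0], [0.155, 0.101, 0], 40], [[0, 0, 0], [0.195, 0.127, 0], 40], [[0, 0, 0], [0.235, 0.153, 0], 40], [[0, 0, 0], [0.275, 0.18, 0], 40], [[0, 0, 0], [0.305, 0.199, 0], 40]]}}

```text
time: 27.4
ee_pos: [0.474, 0.2989, 0.1774]
ee_rot: [-0.003, 0.133, 0.991, -0.002]
force: [0.5, 0.8, -1.3]
grip_width: 0.0454
```

Call:
{"api": "send_rows", "payload": {"moves": [[[0, 0, 0], [0.02, 0.013, 0], 40], [[0, 0, 0], [0.02, 0.013, 0], 40], [[0, 0, 0], [0.02, 0.013, 0.03], 40], [[0, 0, 0], [0.02, 0.013, 0.06], 40], [[0, 0, 0], [0.02, 0.013, 0.08], 40], [[0, 0, 0], [0.02, 0.013, 0.08], 40], [[0, 0, 0], [0.02, 0.013, 0.08], 40]]}}

```text
time: 28.1
ee_pos: [0.4624, 0.3135, 0.0986]
ee_rot: [-0.001, 0.135, 0.991, -0.002]
force: [1.1, 0.1, -1.8]
grip_width: 0.0451
```

Run:
```python
from look import *
info(); go(*TU["o"],.028,164.5); look("f1",rt=(120,160,220,260),rs=(110,90,240,210))
```

```text
t 28.1 p [0.4624 0.3135 0.0986] yaw 164.4 F [ 1.1  0.1 -1.8] g 0.0451
gauge x 0.2607 y -0.2105
to [4.600e-01 3.160e-01 2.800e-02 1.645e+02] turn [-0.2 -0.1 -0.1] shift [0.0029 0.002  0.0706]
```

View pics/f1.png

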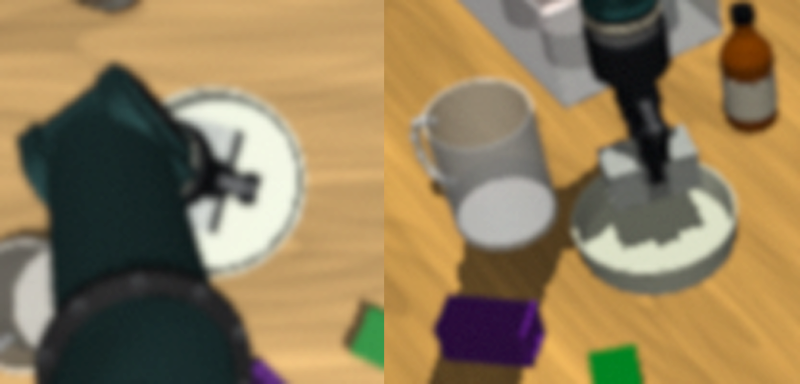

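Call:
{"api": "send_rows", "payload": {"moves": [[[0, 0, 0], [0.003, 0.002, 0.02], 40], [[0, 0, 0], [0.003, 0.002, 0.04], 40], [[0, 0, 0], [0.003, 0.002, 0.052], 40], [[0, 0, 0], [0.003, 0.002, 0.058], 40], [[0, 0, 0], [0.003, 0.002, 0.064], 40], [[0, 0, 0], [0.003, 0.002, 0.069], 40], [[0, 0, 0], [0.003, 0.002, 0.07], 40], [[0, 0, 0], [0.003, 0.002, 0.07], 40]]}}

```text
time: 29.0
ee_pos: [0.4604, 0.3174, 0.0296]
ee_rot: [-0.0, 0.135, 0.991, -0.0]
force: [-0.1, 0.6, -2.0]
grip_width: 0.0451
```

Run:
```python
from look import *
info(); go(*TU["o"],.028,164.5)
```

```text
t 29.0 p [0.4604 0.3174 0.0296] yaw 164.5 F [-0.1  0.6 -2. ] g 0.0451
gauge x 0.2638 y -0.2137
to [4.600e-01 3.160e-01 2.800e-02 1.645e+02] turn [-0.  0. -0.] shift [-0.     -0.0015  0.0016]
```

Call:
{"api": "send_rows", "payload": {"moves": [[[0, 0, 0], [0, -0.001, 0.0015], 40], [[0, 0, 0], [0, -0.001, 0.003], 40], [[0, 0, 0], [0, -0.001, 0.003], 40]]}}

```text
time: 29.3
ee_pos: [0.4602, 0.3163, 0.0271]
ee_rot: [0.0, 0.135, 0.991, -0.0]
force: [-0.4, -0.8, 3.1]
grip_width: 0.0456
```

Floor contact. Releasing and rising.

Call:
{"api": "send_rows", "payload": {"moves": [[[0, 0, 0], [0, 0, 0], 72], [[0, 0, 0], [0, 0, 0], 72], [[0, 0, 0], [0, 0, 0], 72], [[0, 0, 0], [0, 0, 0], 72], [[0, 0, 0], [0, 0, -0.02], 72], [[0, 0, 0], [0, 0, -0.06], 80], [[0, 0, 0], [0, 0, -0.1], 85], [[0, 0, 0], [0, 0, -0.15], 85]]}}

```text
time: 30.1
ee_pos: [0.4589, 0.3158, 0.1768]
ee_rot: [-0.001, 0.135, 0.991, -0.002]
force: [0.3, 0.9, -0.5]
grip_width: 0.0726
```

Call:
{"api": "send_rows", "payload": {"moves": [[[0, 0, 0], [0, 0, -0.05], 85], [[0, 0, 0], [-0.04, -0.03, -0.08], 85], [[0, 0, 0], [-0.08, -0.06, -0.1], 85], [[0, 0, 0], [-0.1, -0.1, -0.1], 85], [[0, 0, 0], [-0.1, -0.14, -0.1], 85], [[0, 0, 0], [-0.1, -0.18, -0.1], 85], [[0, 0, 0], [-0.1, -0.2, -0.1], 85], [[0, 0, 0], [-0.1, -0.2, -0.1], 85]]}}

```text
time: 30.9
ee_pos: [0.5016, 0.093, 0.2765]
ee_rot: [-0.001, 0.138, 0.99, -0.001]
force: [0.3, -0.7, -0.5]
grip_width: 0.0726
```

Run:
```python
from look import *
info()
for n in("top","side"): cv2.imwrite(f"pics/fin_{n}.png",cam(n)["pixels"])
```

```text
t 30.9 p [0.5016 0.093  0.2765] yaw 164.1 F [ 0.3 -0.7 -0.5] g 0.0726
gauge x 0.164 y -0.0085
```

View pics/fin_top.png

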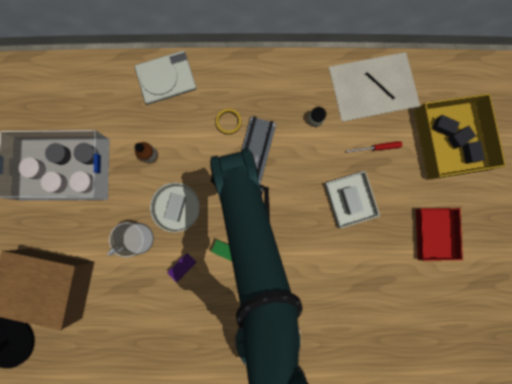

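View pics/fin_side.png

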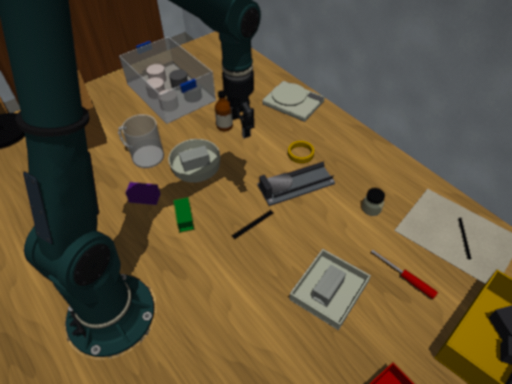

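Both sleeves lie flat and centred: in the tray at top-view pixel (350,200), and in the tub at (175,206). The other things have not moved. I'll let the arm settle and hand in.

Call:
{"api": "send_rows", "payload": {"moves": [[[0, 0, 0], [0, 0, 0], 85], [[0, 0, 0], [0, 0, 0], 85], [[0, 0, 0], [0, 0, 0], 85]]}}

```text
time: 31.3
ee_pos: [0.5031, 0.0985, 0.2766]
ee_rot: [-0.0, 0.134, 0.991, -0.0]
force: [0.3, 0.1, -0.5]
grip_width: 0.0728
```

Run:
```python
from go import *
info(); print(robot.hand_in())
```

```text
t 31.3 p [0.5031 0.0985 0.2766] yaw 164.6 F [ 0.3  0.1 -0.5] g 0.0728
gauge x 0.164 y -0.0142
the job is handed in; nothing more can be done
None
```

I tested both sleeves on the pin, placed each where it belongs, and handed the job in at 31.3 s.

- **Left sleeve (clear):** it went fully home, with its centre at +45.4 mm of the gauge and about 5 N against the back stop. I laid it flat in the tray.
- **Right sleeve (crimped):** it stopped at +11 mm with about 7 N and would go no farther. I laid it flat in the tub.

**Last checks:**
- In the final top and side pictures both sleeves lie flat near the centres.
- The bystanders look unmoved by eye. The arm hid most of the ruler from above, so I checked it in the side view only.
- The gripper was open and touching nothing.
- No force reading showed more than about 10 N.

**One disagreement:** the side and top views put the tray's position about 3–4 mm apart. I used the top-view value.

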